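# Set a batten to length against a flip stop

## Task

On the length fence, flip the stop with the red knob fully down across the bed and leave the one with the blue knob standing up. Then lay the wooden batten on the bed, upright and flush along the fence, in front of the black screw of the red stop, and slide it along the fence until it presses firmly against that screw, feeling for the contact and not ramming it. Leave it lying there against the screw and disturb nothing else.

Things in the scene. Friction and masses are not known exactly. Their poses are not given: they have to be found in the camera images.
- fence: Fixed length fence, 500 mm long: plywood bed (top 15 mm above the bench, from x -32 mm), aluminium lip behind it, then a rail with two stops. Origin on the bench in the middle of its length, below the line on which the centre of a flush batten runs. +y along the fence to the robot's left, +x away from the robot. The stops sit at y below -40 mm: at y +135 mm a batten's centre is clear of them.
- fence_lip (a point): Middle of the top edge of the lip's near face, against which the batten lies flush: 20 mm in +x from the fence's origin line, 37 mm above the bench (22 mm above the bed). The lip is 10 mm thick and runs the whole length; 23 mm of a lying batten stand above it.
- red_hinge (a point): Hinge pin of the red stop, along fence y, 46 mm above the bench, 50 mm behind (+x of) the batten line. The bar that turns on it reaches 85 mm from the hinge, is 14 mm wide along the fence and 18 mm thick, and ends in the knob.
- red_flag (a joint): Angle of the flip stop with the red knob: 0 stands up, leaning back 16 degrees beyond the vertical (away from the robot); 1.85 rad is fully down, level across the bed. Stiff hinge: it stays where it is left (about 0.1 N m), so push it over from behind and then press it right down to its own hard stop. Starts at 0 to 0.12.
- blue_flag (a joint): Angle of the flip stop with the blue knob, built and measured like the red one; it starts at 0 to 0.12 and stays up.
- red_face (a point): Point on the flat side of the red stop's bar that faces fence +y, 50 mm from the hinge; with the stop down it lies on the batten line, 46 mm above the bench. A rigid stop screw with a black head 16 mm across stands out here towards fence +y by 3 to 16 mm: how far differs each time and is not reported, so the contact has to be felt.
- red_knob (a point): Middle of the round red knob (20 mm across, 30 mm long) at the end of the red stop's bar, 100 mm from its hinge.
- blue_knob (a point): The same point of the blue stop. The two stops stand 95 to 150 mm apart along the fence and may be in either order; the batten passes freely under a stop that is up.
- batten: Loose planed wooden batten, 40 mm wide (its x), 200 mm long (its y), 45 mm high (its z), about 0.2 to 0.35 kg, both ends alike, a dark line round its middle. Origin at the centre of its underside. Starts on the bench between robot and fence.
- nail_tin: Round open tin of nails, 86 mm across, 38 mm high; bystander. Origin at its underside.
- marker_pen: White marker pen with black cap, 135 mm long, 16 mm thick, lying; bystander.

How it is judged:
On the way, in this order (a step that is already met when the one before it is completed fails the run):
1. the red stop is fully down (within 4 degrees) before the batten comes near its screw (at least 25 mm of room or still off the bed) (value of joint red_flag above 1.78 rad and value of joint blue_flag below 0.35 rad and (y of batten in the frame of red_face above 0.14 m or x of batten in the frame of fence below -0.06 m)), for 0.2 s.
2. the batten, lying flush on the bed, presses on the red stop's screw with more than 3 N for 0.2 s (value of joint red_flag above 1.78 rad and value of joint blue_flag below 0.35 rad and x of batten in the frame of fence between -0.005 and 0.003 m and z of batten in the frame of fence between 0.011 and 0.019 m and angle between the y axis of batten and the y axis of fence, either way round below 0.05 rad and angle between batten's own z axis and vertical below 0.08 rad and y of batten in the frame of red_face between 0.101 and 0.12 m and contact force between batten and red_flag above 3 N), for 0.2 s.
At the end, for the whole second after the job is handed in: Red stop down (within 4 degrees), blue stop up (within 20 degrees); batten released, upright and at rest on the bed, parallel to the fence within 3 degrees, flush with the lip within 5 mm, its end 1 to 20 mm from the red stop's bar and still touching the screw (value of joint red_flag above 1.78 rad and value of joint blue_flag below 0.35 rad and x of batten in the frame of fence between -0.005 and 0.003 m and z of batten in the frame of fence between 0.011 and 0.019 m and angle between the y axis of batten and the y axis of fence, either way round below 0.05 rad and angle between batten's own z axis and vertical below 0.08 rad and y of batten in the frame of red_face between 0.101 and 0.12 m and contact force between batten and red_flag above 0.05 N and linear speed of batten below 0.01 m/s and contact force between batten and the fingers below 0.05 N).
It fails at once if the blue stop is folded down (more than 30 degrees from up) (value of joint blue_flag above 0.5 rad).
It fails at once if the batten is rammed against the red stop (more than 40 N) (contact force between batten and red_flag above 40 N).
It fails at once if the nail tin or the marker pen is moved more than 4 cm (distance of any of nail_tin, marker_pen from where it was at the start of the episode above 0.04 m).
It also fails if it takes over 72 s, if anything falls off the work surface, if the arm or the gripper's body presses on something with over 40 N, if the wrist force passes 120 N, or if a joint passes its speed limit or range.

## Robot

A 7-joint arm with a two-finger parallel gripper is mounted at the origin on a cart in front of the work surface, level with it; the furniture and walls round the work are solid. World frame = base frame: x ahead of the robot, y to its left, z up, the work surface at z = 0. Lengths are in m, angles in rad, forces in N, time in s.
With the tool pointing down it reaches from about 0.4 to 0.925 m from the base axis. Payload 4.1 kg.
Tool frame: the origin (TCP) lies midway between the tips of the shut fingers; the grasp point (between the pads) lies 19 mm behind it (robot.grip_point_offset is the z of the grasp point in the tool frame, in m); z points along the fingers, x is the direction in which the jaws open and shut, and the axes are right-handed (so a half turn about z gives the same grasp; the last joint's range is limited). The gripper opens to 85 mm and grips with 20 to 120 N. Pads are 22 mm wide; open, the fingers measure 114 mm over their backs; the gripper's body (76 mm by 85 mm) begins 54 mm behind the grasp point. The pads swing forward as they close: fully open they stand 13 mm farther back than shut.
Start: joints at [-1.307, 0.398, 0.045, 1.537, -0.019, 1.207, -0.051], TCP at [0.231, 0.608, 0.231] pointing down, gripper open.
Joint ranges: [-2.82, 2.82], [-0.49, 2.23], [-1.37, 1.46], [0, 2.46], [-1.36, 4.5], [0.23, 2], [-2.94, 2.94]. Speed limits (rad/s): [2.57, 2.57, 3.14, 3.14, 3.14, 3.14, 3.14].

## Interface

Orientations are given as a unit quaternion [w, x, y, z].
In Python, from bench import robot, grab_frame, camera_model gives the robot as it stands.
- The arm moves only by the tool drive_tool, never from a script. Its arguments are lists of equal length, an entry for each row: "grip": the opening, from -1 (shut) to 1 (fully open), so that 0 is half open; "linear": the shift along the tool's x, y, z in cm, a list of three; "turn": the turn, a rotation vector about the tool's x, y, z in degrees, a list of three. In form: {"grip": [grip, ...], "linear": [[dx, dy, dz], ...], "turn": [[rx, ry, rz], ...]}. A call has 1 to 20 rows; each row shifts and turns the pose as measured when the row begins, along the tool's axes as they then stand; what a row does not reach is not made up. A row lasts 1/10 s, in which the tool goes at most 50 mm and 8.59 degrees, less where a joint would pass 70% of its speed; a pose out of reach is approached as far as the arm can. A call with a gripper value outside its range is refused whole. The fingers move at their own pace and stop on an object; "grip_force" is the grip in N (left out, the last holds). Time passes only in rows, so rows that do not move let the fingers close. It gives the time, the measured TCP pose, the force and the opening at its end, in the units of the state.
- robot.get_state(): the state, without advancing time (a new reading comes with each control period).
- grab_frame(name): name is "side" or "top"; returns the picture (400x640x3 uint8, red, green, blue); there is no depth.
- camera_model(name): a dict with "fovy" (degrees; the focal length in pixels is half the picture's height over the tangent of half this angle, whatever the lens; pixels are square), "cx", "cy" (the principal point, pixels), "dist" ([k1, k2, p1, p2, k3] as OpenCV has them; the pictures are not rectified), "xyz" and "orientation" of the camera in the world. Camera axes: x right, y down, z forward; pixel columns grow to the right and rows downward; lengths in m; the calibration is good to about 2 mm. A picture is of the moment at which its call begins. camera_model takes no time and is no camera call.
- robot.hand_in(): hands the job in, once; it reports no verdict.
The state is a dict: "clock": time; "joint_positions": joint angles; "dq": joint speeds; "effort": joint torques, N m; "tool_pos": TCP position; "tool_rot": TCP orientation; "force": force on the tool from outside, world axes, zero at the start; "torque": the same for the moment, N m; "grip_width": finger opening in m.
Only numpy, scipy, OpenCV 4.12 (cv2) and the standard library are available. Lean on these libraries where they do the work, as an engineer would, in place of code of your own. Each camera call takes 0.05 s, during which the arm holds its last target.

## Working session

There is one attempt and no reset: what is moved stays moved. The work goes in short steps, Python scripts to look and compute and a tool call to move; the robot and the scene stay as the last step left them, time stands still between calls to the robot, and variables do not carry over. Pictures are saved under pics/ and viewed, and the job is handed in when it is done.

Besides the shell and the picture viewer there is one more tool, called in YAML: its name, and indented under it one key for each argument. drive_tool: Moves the arm, as the interface text tells. Its arguments: {"type":"object","properties":{"grip":{"type":"array","items":{"type":"number"}},"linear":{"type":"array","items":{"type":"array","items":{"type":"number"}}},"turn":{"type":"array","items":{"type":"array","items":{"type":"number"}}},"grip_force":{"type":"number"}},"required":["grip","linear","turn"]}

```bash
mkdir -p pics; ls
python3 - <<'E'
from bench import robot, grab_frame, camera_model
import cv2
s=robot.get_state()
for k,v in s.items(): print(k,v)
print(robot.grip_point_offset)
for n in("side","top"):
    print(n,camera_model(n)); cv2.imwrite(f"pics/{n}0.png",cv2.cvtColor(grab_frame(n),cv2.COLOR_RGB2BGR))
E
```

```text
pics
clock 0.0
joint_positions [-1.30700358  0.39919993  0.04502449  1.53789118 -0.01870123  1.20689248
 -0.05069877]
dq [ 0.00069881 -0.00023235 -0.00135546  0.00135842  0.00091707  0.00026944
 -0.0008428 ]
effort [-5.52276015e-05 -4.75116777e+01  1.36428248e+00 -2.54216909e+01
  1.14183646e-02  9.62261780e-03 -1.17767308e-05]
tool_pos [0.23042417 0.60710372 0.23025318]
tool_rot [ 6.12261578e-04  8.23034580e-01  5.67990414e-01 -7.71317557e-04]
force [-0.58683559 -1.15586089 -0.6987694 ]
torque [ 0.033915    0.00974823 -0.03149671]
grip_width 0.08524941917500173
-0.0187
side {'fovy': 52.58297552899178, 'cx': 313.91126916247663, 'cy': 193.70109239496992, 'dist': array([-0.10431949,  0.        ,  0.        ,  0.        ,  0.        ]), 'xyz': array([ 0.13298463, -0.72583144,  0.60102697]), 'orientation': array([-0.47279799,  0.83635489, -0.24076233,  0.13786246])}
top {'fovy': 55.69102571641837, 'cx': 322.37186140403173, 'cy': 204.25812215039775, 'dist': array([-0.03492338,  0.        ,  0.        ,  0.        ,  0.        ]), 'xyz': array([ 0.35974684, -0.07029935,  1.08615313]), 'orientation': array([ 0.07733208, -0.67986258,  0.72497537, -0.07885008])}
```

View pics/side0.png

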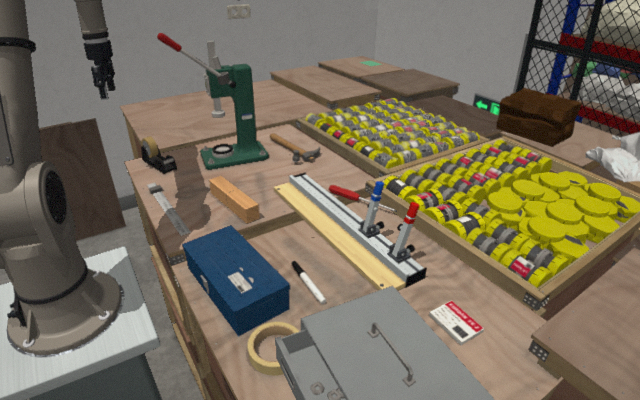

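View pics/top0.png

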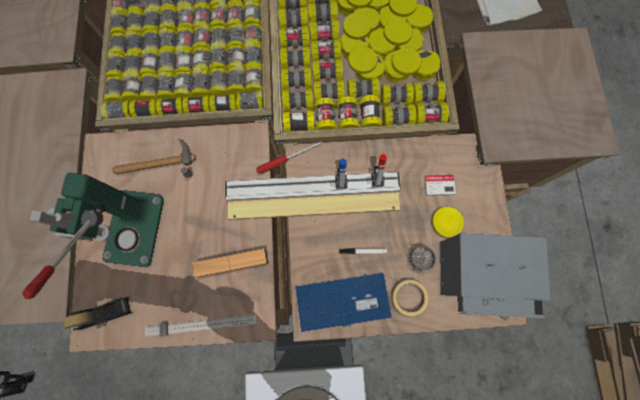

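Top view: the fence runs from (227,200) to (400,190), with the blue knob at (342,162), red knob at (382,158), batten at (230,262), pen at (362,251), and tin at (421,257). Next I'll zoom in.

Run:
```python
import cv2
t=cv2.imread("pics/top0.png"); s=cv2.imread("pics/side0.png")
cv2.imwrite("pics/t1.png",cv2.resize(t[140:290,180:440],None,fx=3,fy=3,interpolation=cv2.INTER_CUBIC))
cv2.imwrite("pics/s1.png",cv2.resize(s[160:300,190:440],None,fx=3,fy=3,interpolation=cv2.INTER_CUBIC))
```

```text
(no output)
```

View pics/t1.png

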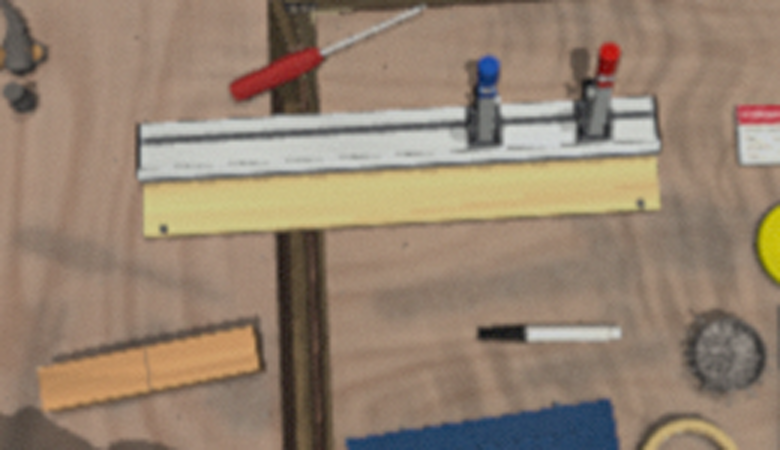

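View pics/s1.png

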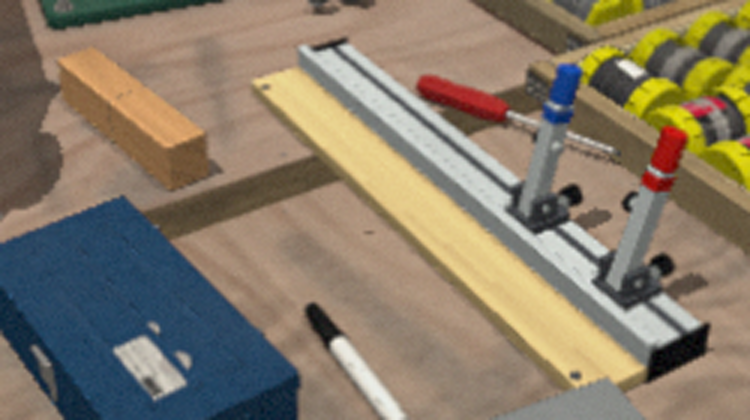

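```bash
cat > h.py <<'E'
import numpy as np, cv2
from scipy.spatial.transform import Rotation as R
from bench import robot, grab_frame, camera_model
def ray(n,uv):
    c=camera_model(n); f=200/np.tan(np.radians(c['fovy']/2))
    K=np.array([[f,0,c['cx']],[0,f,c['cy']],[0,0,1.]])
    p=cv2.undistortPoints(np.array(uv,float).reshape(-1,1,2),K,np.array(c['dist'])).reshape(-1,2)
    w,x,y,z=c['orientation']
    d=np.c_[p,np.ones(len(p))]@R.from_quat([x,y,z,w]).as_matrix().T
    return np.array(c['xyz']),d
def onz(n,uv,z):
    o,d=ray(n,uv); return o+d*((z-o[2])/d[:,2])[:,None]
def tri(ut,us):
    o1,d1=ray('top',ut);o2,d2=ray('side',us);out=[]
    for a,b in zip(d1,d2):
        A=np.c_[a,-b];t=np.linalg.lstsq(A,o2-o1,rcond=None)[0]
        p,q=o1+a*t[0],o2+b*t[1];out.append(np.r_[(p+q)/2,np.linalg.norm(p-q)])
    return np.array(out)
def proj(n,P):
    c=camera_model(n); f=200/np.tan(np.radians(c['fovy']/2))
    K=np.array([[f,0,c['cx']],[0,f,c['cy']],[0,0,1.]])
    w,x,y,z=c['orientation'];M=R.from_quat([x,y,z,w]).as_matrix().T
    return cv2.projectPoints(np.array(P,float).reshape(-1,1,3),cv2.Rodrigues(M)[0],-M@np.array(c['xyz']),K,np.array(c['dist']))[0].reshape(-1,2)
def blobs(img,lo,hi,roi=None,amin=15):
    h=cv2.cvtColor(img,cv2.COLOR_BGR2HSV);m=cv2.inRange(h,np.array(lo),np.array(hi))
    if roi:
        k=np.zeros_like(m);x0,y0,x1,y1=roi;k[y0:y1,x0:x1]=255;m&=k
    return [c for c in cv2.findContours(m,0,cv2.CHAIN_APPROX_NONE)[0] if cv2.contourArea(c)>=amin],m
E
python3 - <<'E'
from h import *
t=cv2.imread("pics/top0.png"); s=cv2.imread("pics/side0.png")
ht=cv2.cvtColor(t,cv2.COLOR_BGR2HSV);hs=cv2.cvtColor(s,cv2.COLOR_BGR2HSV)
print("bed",ht[205,300],ht[200,380],"bat",ht[263,220],ht[256,258],"tbl",ht[230,330],ht[280,250])
print("side bed",hs[220,320],"bat",hs[192,225],hs[212,248],"knobs",hs[190,376],hs[210,411],ht[162,342],ht[158,382])
E
```

```text
bed [ 24  90 205] [ 22  93 205] bat [ 14 127 200] [ 16 130 200] tbl [ 13  71 155] [ 12  76 155]
side bed [ 21 101 232] bat [ 16 129 218] [ 16 127 114] knobs [109 218 130] [  1 222 161] [109 204 164] [  1 222 186]
```

Run:
```python
from h import *
np.set_printoptions(precision=4,suppress=True)
t=cv2.imread("pics/top0.png"); s=cv2.imread("pics/side0.png")
def show(nm,cs):
    for c in cs:
        r=cv2.minAreaRect(c);print(nm,cv2.contourArea(c),cv2.moments(c)['m10']/max(1,cv2.moments(c)['m00']),cv2.moments(c)['m01']/max(1,cv2.moments(c)['m00']),r)
B,_=blobs(t,(18,70,150),(30,130,255),(215,170,415,230),500)
W,_=blobs(t,(9,105,130),(19,180,255),(180,235,280,285),300)
show("bed",B);show("bat",W)
for nm,c,z in(("bed",B[0],.015),("bat",W[0],.045)):
    q=onz('top',c.reshape(-1,2),z)[:,:2]
    r=cv2.minAreaRect((q*1000).astype(np.float32));print(nm,r,cv2.boxPoints(r))
for nm,lo,hi,rt,rs in(("blue",(100,150,60),(120,255,255),(325,145,360,190),(355,170,395,215)),("red",(0,150,90),(5,255,255),(365,145,395,190),(398,195,425,235))):
    a,_=blobs(t,lo,hi,rt,10);b,_=blobs(s,lo,hi,rs,10);show(nm+" t",a);show(nm+" s",b)
    g=lambda cs:np.vstack(cs).reshape(-1,2).astype(float)
    m=lambda c:(g(c).min(0)+g(c).max(0))/2
    print(nm,tri([m(a)],[m(b)]))
# batten top corners in side
b,_=blobs(s,(9,105,160),(19,180,255),(200,170,270,225),50);show("bat side",b)
```

```text
bed 2859.5 312.97196479571016 205.0702920090925 ((313.1213073730469, 205.08924865722656), (17.75419044494629, 173.28799438476562), 86.86363983154297)
bat 1029.0 228.96015549076773 262.5127955944282 ((228.78843688964844, 262.44232177734375), (15.297059059143066, 73.5435562133789), 78.69007110595703)
bed ((599.9720458984375, -54.17649841308594), (501.82763671875, 52.76585388183594), 89.50807189941406) [[ 571.4359 -304.8546]
 [ 624.1998 -305.3076]
 [ 628.5082  196.5016]
 [ 575.7443  196.9546]]
bat ((447.70648193359375, 185.24673461914062), (41.9681396484375, 198.7450408935547), 7.735105514526367) [[413.5385 280.8907]
 [440.2882  83.9541]
 [481.8745  89.6027]
 [455.1247 286.5394]]
blue t 36.0 342.2731481481481 163.38888888888889 ((342.5, 163.5), (9.0, 5.0), 90.0)
blue s 18.0 375.4907407407407 198.62037037037035 ((375.7900085449219, 198.469970703125), (8.202439308166504, 3.8183767795562744), 8.130102157592773)
blue s 70.5 378.0047281323877 187.97635933806146 ((377.9117736816406, 187.85296630859375), (7.033533096313477, 12.854387283325195), 14.03624439239502)
blue [[ 0.6772 -0.1377  0.1363  0.0055]]
red t 43.5 382.52490421455934 158.91570881226053 ((382.17242431640625, 159.0689697265625), (6.313641548156738, 10.027548789978027), 21.801406860351562)
red s 28.5 408.4269005847953 220.5204678362573 ((408.6705627441406, 220.48233032226562), (10.195732116699219, 5.206331729888916), 12.528807640075684)
red s 97.0 412.37113402061857 209.70962199312714 ((412.4000244140625, 209.8000030517578), (8.22192096710205, 14.546475410461426), 18.434947967529297)
red [[ 0.6826 -0.2438  0.1348  0.0074]]
bat side 520.0 233.16346153846155 192.24134615384617 ((232.86538696289062, 192.173095703125), (52.62347412109375, 12.541929244995117), 37.87498474121094)
```

Run:
```python
import cv2
t=cv2.imread("pics/top0.png"); s=cv2.imread("pics/side0.png")
cv2.imwrite("pics/s2.png",cv2.resize(s[170:300,350:435],None,fx=7,fy=4.6*1,interpolation=cv2.INTER_CUBIC))
cv2.imwrite("pics/t2.png",cv2.resize(t[150:220,320:410],None,fx=8,fy=8,interpolation=cv2.INTER_CUBIC))
```

```text
(no output)
```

View pics/t2.png

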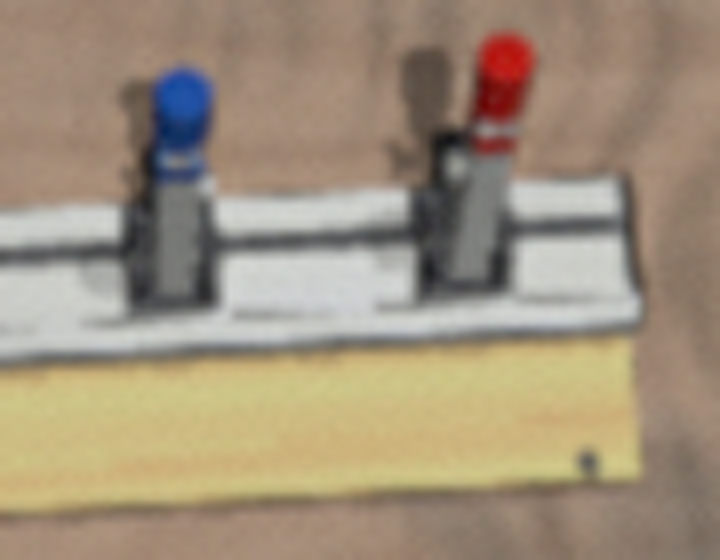

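drive_tool:
  grip: [-1, -1, -1, -1, -1, -1, -1, -1, -1]
  linear:
    - [0, 0, -0.5]
    - [0, 0, -0.5]
    - [0, 0, -0.5]
    - [0, 0, -0.5]
    - [0, 0, -0.5]
    - [0, 0, -0.5]
    - [0, 0, -0.5]
    - [0, 0, -0.5]
    - [0, 0, -0.5]
  turn:
    - [0, 0, 7.7]
    - [0, 0, 7.7]
    - [0, 0, 7.7]
    - [0, 0, 7.7]
    - [0, 0, 7.7]
    - [0, 0, 7.7]
    - [0, 0, 7.7]
    - [0, 0, 7.7]
    - [0, 0, 7.7]

```text
clock: 1.0
tool_pos: [0.229, 0.6035, 0.2698]
tool_rot: [0.007, 1.0, -0.025, -0.002]
force: [0.2, 0.4, -0.2]
grip_width: -0.0003
```

```bash
cat >> h.py <<'E'
def st():
    s=robot.get_state();w,x,y,z=s['tool_rot'];Rm=R.from_quat([x,y,z,w])
    M=Rm.as_matrix()
    print("t%.2f tcp"%s['clock'],np.round(s['tool_pos'],4),"F",np.round(s['force'],2),"w %.4f"%s['grip_width'],"xang %.2f"%np.degrees(np.arctan2(M[1,0],M[0,0])),"tilt z",np.round(M[:,2],3),"q",np.round(s['joint_positions'],2))
    return s,M
def go(goal,n=None):
    s,M=st();d=M.T@(np.array(goal)-s['tool_pos'])*100
    L=np.linalg.norm(d);n=n or int(np.ceil(L/4.5))
    print("delta cm",np.round(d,2),"len",round(L,2),"rows",n,"each",np.round(d/n,2))
E
python3 -c "
from h import *
go([0.40,0.2,0.27])
print(onz('top',[[370,133],[300,133],[260,160],[421,257],[362,251]],.03))
for z in(.13,.142,.15): print(onz('top',[[382.4,158.5],[342.3,162.5]],z))
"
```

```text
t1.00 tcp [0.229  0.6035 0.2698] F [ 0.22  0.41 -0.15] w -0.0003 xang -2.90 tilt z [-0.005 -0.015 -1.   ] q [-1.48  0.39  0.28  1.49 -0.11  1.3  -1.24]
delta cm [19.12 39.43  0.49] len 43.82 rows 10 each [1.91 3.94 0.05]
[[ 0.80588473 -0.23620811  0.03      ]
 [ 0.81954315 -0.02735854  0.03      ]
 [ 0.74233457  0.09447349  0.03      ]
 [ 0.42964085 -0.34402285  0.03      ]
 [ 0.45699051 -0.1818138   0.03      ]]
[[ 0.68899909 -0.24673621  0.13      ]
 [ 0.68470762 -0.13932679  0.13      ]]
[[ 0.68486688 -0.24452188  0.142     ]
 [ 0.68062927 -0.13846047  0.142     ]]
[[ 0.68211208 -0.24304565  0.15      ]
 [ 0.67791037 -0.13788293  0.15      ]]
```

drive_tool:
  grip: [-1, -1, -1, -1, -1, -1, -1, -1, -1, -1]
  linear:
    - [1.9, 3.9, 0]
    - [1.9, 3.9, 0]
    - [1.9, 3.9, 0]
    - [1.9, 3.9, 0]
    - [1.9, 3.9, 0]
    - [1.9, 3.9, 0]
    - [1.9, 3.9, 0]
    - [1.9, 3.9, 0]
    - [1.9, 3.9, 0]
    - [1.9, 3.9, 0]
  turn:
    - [0, 0, -0.3]
    - [0, 0, -0.3]
    - [0, 0, -0.3]
    - [0, 0, -0.3]
    - [0, 0, -0.3]
    - [0, 0, -0.3]
    - [0, 0, -0.3]
    - [0, 0, -0.3]
    - [0, 0, 0]
    - [0, 0, 0]

```text
clock: 2.0
tool_pos: [0.4088, 0.1997, 0.2696]
tool_rot: [0.008, 1.0, 0.003, -0.005]
force: [0.4, 0.8, 0.1]
grip_width: 0.0
```

```bash
python3 -c "
from h import *
go([0.735,-0.244,0.27])
"
```

```text
t2.00 tcp [0.4088 0.1997 0.2696] F [0.37 0.79 0.08] w 0.0000 xang 0.38 tilt z [-0.01  -0.017 -1.   ] q [-1.09  0.02  0.55  1.92  0.    1.22 -0.54]
delta cm [32.32 44.58  0.39] len 55.07 rows 13 each [2.49 3.43 0.03]
```

drive_tool:
  grip: [-1, -1, -1, -1, -1, -1, -1, -1, -1, -1, -1, -1, -1]
  linear:
    - [2.5, 3.4, 0]
    - [2.5, 3.4, 0]
    - [2.5, 3.4, 0]
    - [2.5, 3.4, 0]
    - [2.5, 3.4, 0]
    - [2.5, 3.4, 0]
    - [2.5, 3.4, 0]
    - [2.5, 3.4, 0]
    - [2.5, 3.4, 0]
    - [2.5, 3.4, 0]
    - [2.5, 3.4, 0]
    - [2.5, 3.4, 0]
    - [2.5, 3.4, 0]
  turn:
    - [0.1, 0.06, 0.08]
    - [0.1, 0.06, 0.08]
    - [0.1, 0.06, 0.08]
    - [0.1, 0.06, 0.08]
    - [0.1, 0.06, 0.08]
    - [0.1, 0.06, 0.08]
    - [0.1, 0.06, 0.08]
    - [0.1, 0.06, 0.08]
    - [0.1, 0.06, 0.08]
    - [0.1, 0.06, 0.08]
    - [0, 0, 0]
    - [0, 0, 0]
    - [0, 0, 0]

```text
clock: 3.3
tool_pos: [0.7412, -0.259, 0.2625]
tool_rot: [-0.005, 1.0, -0.001, -0.004]
force: [0.2, 0.1, 0.7]
grip_width: 0.0
```

```bash
python3 -c "
from h import *
go([0.735,-0.244,0.12])
for n in('side','top'): cv2.imwrite(f'pics/{n}1.png',cv2.cvtColor(grab_frame(n),cv2.COLOR_RGB2BGR))
s=cv2.imread('pics/side1.png')
cv2.imwrite('pics/s3.png',cv2.resize(s[60:300,260:500],None,fx=2.5,fy=2.5,interpolation=cv2.INTER_CUBIC))
"
```

```text
t3.30 tcp [ 0.7412 -0.259   0.2625] F [0.24 0.15 0.66] w 0.0000 xang -0.11 tilt z [-0.008  0.009 -1.   ] q [-0.06  0.74  0.7   1.09 -0.46  1.47  0.55]
delta cm [-0.51 -1.37 14.26] len 14.34 rows 4 each [-0.13 -0.34  3.57]
```

View pics/s3.png

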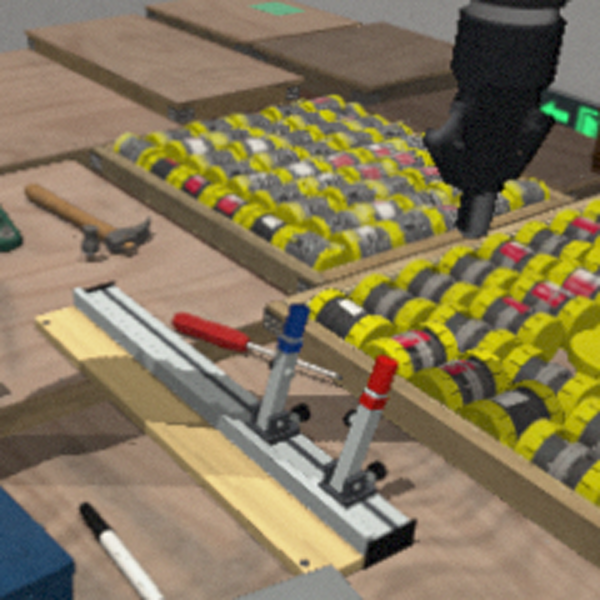

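View pics/top1.png

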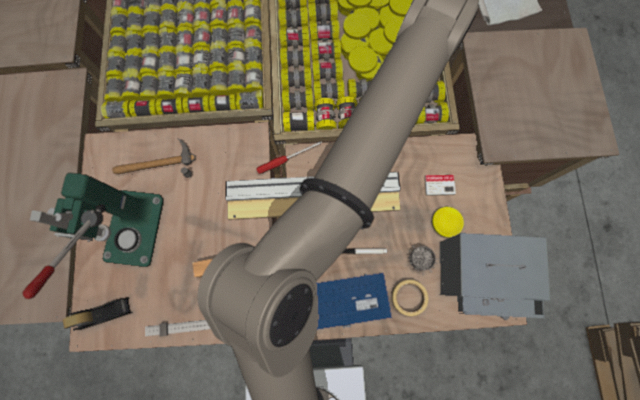

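drive_tool:
  grip: [-1, -1, -1, -1, -1, -1]
  linear:
    - [-0.2, -1.0, 2.5]
    - [-0.1, -0.4, 3]
    - [0, 0, 3]
    - [0, 0, 3]
    - [0, 0, 2.5]
    - [0, 0, 0.5]
  turn:
    - [-0.2, 0.2, 0.2]
    - [-0.2, 0.2, 0.2]
    - [-0.1, 0, 0]
    - [0, 0, 0]
    - [0, 0, 0]
    - [0, 0, 0]

```text
clock: 4.0
tool_pos: [0.7346, -0.2501, 0.1071]
tool_rot: [0.002, 1.0, -0.009, -0.004]
force: [0.7, 0.6, -0.5]
grip_width: -0.0
```

```bash
python3 -c "
from h import *
go([0.60,-0.244,0.115])
for n in('side',): cv2.imwrite(f'pics/{n}2.png',cv2.cvtColor(grab_frame(n),cv2.COLOR_RGB2BGR))
s=cv2.imread('pics/side2.png')
cv2.imwrite('pics/s4.png',cv2.resize(s[60:300,260:500],None,fx=2.5,fy=2.5,interpolation=cv2.INTER_CUBIC))
"
```

```text
t4.00 tcp [ 0.7346 -0.2501  0.1071] F [ 0.68  0.59 -0.55] w -0.0000 xang -1.01 tilt z [-0.007 -0.004 -1.   ] q [-0.1   0.82  0.66  1.3  -0.5   1.19  0.58]
delta cm [-13.47  -0.37  -0.7 ] len 13.5 rows 3 each [-4.49 -0.12 -0.23]
```

View pics/s4.png

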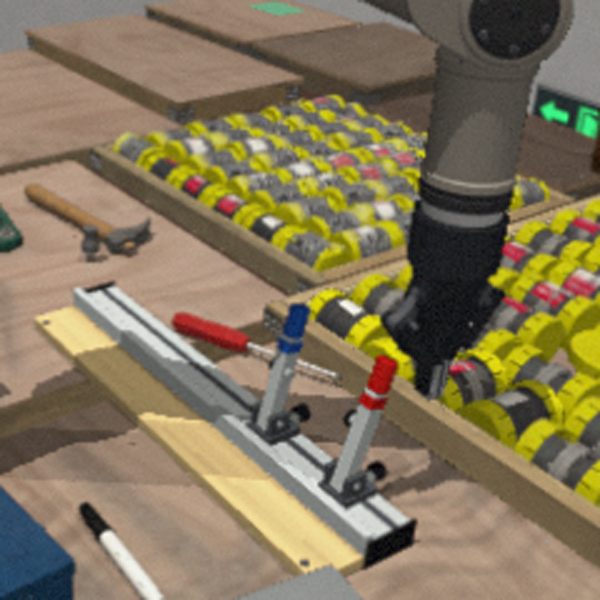

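```bash
python3 -c "
from h import *
print((proj('side',[[.7346,-.25,.107],[.683,-.244,.142],[.683,-.256,.142]])-[260,60])*2.5)
"
```

```text
[[425.80895906 393.52398151]
 [383.45075014 374.03272021]
 [393.66223185 380.78320341]]
```

drive_tool:
  grip: [-1, -1, -1, -1, -1, -1, -1, -1, -1, -1]
  linear:
    - [-1.0, -0.3, -0.4]
    - [-1.0, -0.2, -0.4]
    - [-1.2, 0, 0]
    - [-1.2, 0, 0]
    - [-1.2, 0, 0]
    - [-1.2, 0, 0]
    - [-1.2, 0, 0]
    - [-1.2, 0, 0]
    - [-1.2, 0, 0]
    - [-1.2, 0, 0]
  turn:
    - [0, 0, 0]
    - [0, 0, 0]
    - [0, 0, 0]
    - [0, 0, 0]
    - [0, 0, 0]
    - [0, 0, 0]
    - [0, 0, 0]
    - [0, 0, 0]
    - [0, 0, 0]
    - [0, 0, 0]

```text
clock: 5.05
tool_pos: [0.6261, -0.244, 0.1348]
tool_rot: [0.005, 1.0, -0.006, 0.014]
force: [0.4, -0.2, -0.5]
grip_width: 0.0004
```

```bash
python3 -c "
from h import *
go([0.60,-0.244,0.115])
for n in('side',): cv2.imwrite(f'pics/{n}3.png',cv2.cvtColor(grab_frame(n),cv2.COLOR_RGB2BGR))
s=cv2.imread('pics/side3.png')
cv2.imwrite('pics/s5.png',cv2.resize(s[60:300,260:500],None,fx=2.5,fy=2.5,interpolation=cv2.INTER_CUBIC))
"
```

```text
t5.05 tcp [ 0.6261 -0.244   0.1348] F [ 0.42 -0.21 -0.5 ] w 0.0004 xang -0.71 tilt z [ 0.029 -0.011 -1.   ] q [-0.18  0.61  0.71  1.62 -0.45  1.05  0.65]
delta cm [-2.66  0.02  1.9 ] len 3.27 rows 1 each [-2.66  0.02  1.9 ]
```

View pics/s5.png

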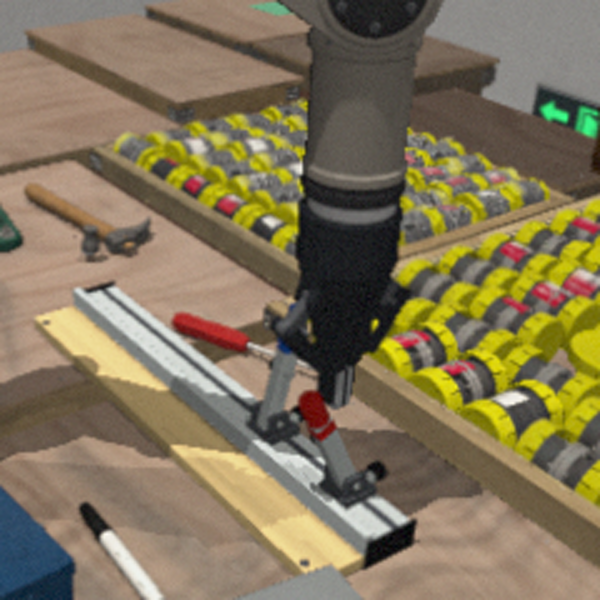

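drive_tool:
  grip: [-1, -1, -1, -1, -1, -1, -1, -1]
  linear:
    - [-1.0, 0, 0.8]
    - [-1.0, 0, 0.8]
    - [-1.0, 0, 0.8]
    - [-1.0, 0, 0.8]
    - [-1.0, 0, 0.8]
    - [-0.8, 0, 1.0]
    - [-0.4, 0, 1.0]
    - [0, 0, 1.0]
  turn:
    - [0.2, -0.4, 0]
    - [0.2, -0.4, 0]
    - [0.2, -0.4, 0]
    - [0, -0.4, 0]
    - [0, 0, 0]
    - [0, 0, 0]
    - [0, 0, 0]
    - [0, 0, 0]

```text
clock: 5.9
tool_pos: [0.5591, -0.2446, 0.0619]
tool_rot: [-0.0, 1.0, -0.007, 0.001]
force: [-0.4, -0.0, -0.0]
grip_width: -0.0001
```

```bash
python3 -c "
from h import *
go([0.57,-0.244,0.056])
for n in('side',): cv2.imwrite(f'pics/{n}4.png',cv2.cvtColor(grab_frame(n),cv2.COLOR_RGB2BGR))
s=cv2.imread('pics/side4.png')
cv2.imwrite('pics/s6.png',cv2.resize(s[60:300,260:500],None,fx=2.5,fy=2.5,interpolation=cv2.INTER_CUBIC))
"
```

```text
t5.90 tcp [ 0.5591 -0.2446  0.0619] F [-0.44 -0.04 -0.02] w -0.0001 xang -0.83 tilt z [ 0.002  0.    -1.   ] q [-0.15  0.61  0.68  1.81 -0.48  0.9   0.73]
delta cm [ 1.09 -0.08  0.59] len 1.24 rows 1 each [ 1.09 -0.08  0.59]
```

View pics/s6.png

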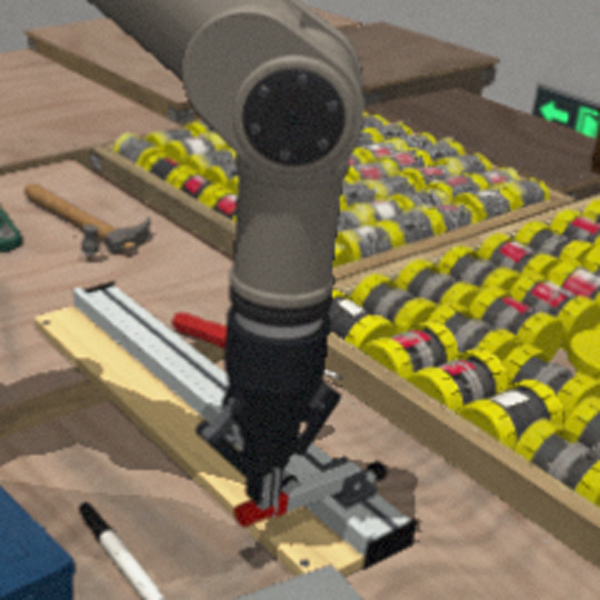

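drive_tool:
  grip: [-1, -1, -1]
  linear:
    - [0.1, 0, 0.3]
    - [0.1, 0, 0.3]
    - [0, 0, 0.3]
  turn:
    - [0, 0, 0]
    - [0, 0, 0]
    - [0, 0, 0]

```text
clock: 6.25
tool_pos: [0.5594, -0.2441, 0.0553]
tool_rot: [-0.003, 1.0, -0.007, -0.002]
force: [-8.8, 5.4, 28.9]
grip_width: 0.0002
```

drive_tool:
  grip: [-1, -1]
  linear:
    - [0, 0, 0.3]
    - [0, 0, 0.3]
  turn:
    - [0, 0, 0]
    - [0, 0, 0]

```text
clock: 6.45
tool_pos: [0.5594, -0.244, 0.0555]
tool_rot: [-0.006, 1.0, -0.007, -0.003]
force: [-6.0, 3.9, 20.8]
grip_width: 0.0
```

drive_tool:
  grip: [-1, -1, -1, -1, -1]
  linear:
    - [0, 0, -1]
    - [0, 0, -3]
    - [0, 0, -4]
    - [0, 0, -4]
    - [0, 0, -4]
  turn:
    - [0, 0, 0]
    - [0, 0, 0]
    - [0, 0, 0]
    - [0, 0, 0]
    - [0, 0, 0]

```text
clock: 6.95
tool_pos: [0.5599, -0.2443, 0.2169]
tool_rot: [-0.007, 1.0, -0.006, -0.007]
force: [0.4, -0.6, 1.0]
grip_width: -0.0004
```

```bash
python3 -c "
from h import *
go([0.448,0.185,0.20])
for n in('side',): cv2.imwrite(f'pics/{n}5.png',cv2.cvtColor(grab_frame(n),cv2.COLOR_RGB2BGR))
s=cv2.imread('pics/side5.png')
cv2.imwrite('pics/s7.png',cv2.resize(s[60:300,260:500],None,fx=2.5,fy=2.5,interpolation=cv2.INTER_CUBIC))
a,_=blobs(s,(0,150,90),(5,255,255),(340,200,420,280),10)
for c in a: print(cv2.minAreaRect(c))
print(proj('side',[[.556,-.244,.046],[.571,-.244,.046],[.541,-.244,.046]]))
"
```

```text
t6.95 tcp [ 0.5599 -0.2443  0.2169] F [ 0.37 -0.62  0.95] w -0.0004 xang -0.71 tilt z [-0.013  0.014 -1.   ] q [-0.23  0.45  0.79  1.65 -0.34  1.2   0.63]
delta cm [-11.7  -42.76   2.43] len 44.4 rows 10 each [-1.17 -4.28  0.24]
((360.79998779296875, 266.1000061035156), (8.944271087646484, 14.758047103881836), 63.43495178222656)
((371.62261962890625, 261.67926025390625), (9.889959335327148, 5.49442195892334), 74.05460357666016)
[[362.2303641  266.62413186]
 [367.94338208 264.04479539]
 [356.41791517 269.2434211 ]]
```

View pics/s7.png

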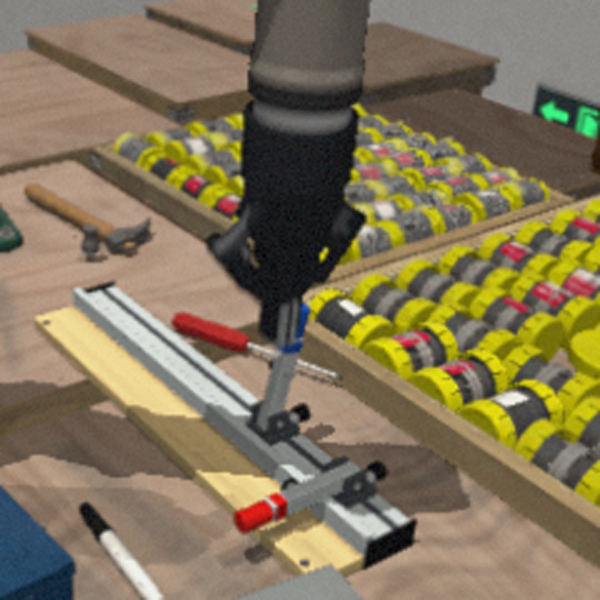

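drive_tool:
  grip: [-1, 0, 1, 1, 1, 1, 1, 1, 1, 1]
  linear:
    - [-1.2, -4.2, 0]
    - [-1.2, -4.2, 0]
    - [-1.2, -4.2, 0]
    - [-1.2, -4.2, 0]
    - [-1.2, -4.2, 0]
    - [-1.2, -4.2, 0]
    - [-1.2, -4.2, 0]
    - [-1.2, -4.2, 0]
    - [-1.2, -4.2, 0]
    - [-1.2, -4.2, 0]
  turn:
    - [-0.2, 0.2, 0]
    - [-0.2, 0.2, 0]
    - [-0.2, 0.2, 0]
    - [-0.2, 0.2, 0]
    - [0, 0, 0]
    - [0, 0, 0]
    - [0, 0, 0]
    - [0, 0, 0]
    - [0, 0, 0]
    - [0, 0, 0]

```text
clock: 8.0
tool_pos: [0.4566, 0.1807, 0.2262]
tool_rot: [0.005, 1.0, -0.014, 0.019]
force: [0.4, 1.1, -0.2]
grip_width: 0.0852
```

```bash
python3 -c "
from h import *
go([0.448,0.185,0.10])
print(tri([[265.7,247.3]],[[259,205]]))
q=np.array([[.4403,.084],[.4819,.0896],[.4551,.2865],[.4135,.2809]])
p=proj('side',np.c_[q,[.045]*4]);print(p)
s=cv2.imread('pics/side0.png');im=cv2.resize(s[160:240,190:290],None,fx=7,fy=7,interpolation=cv2.INTER_CUBIC)
for u in p: cv2.circle(im,tuple(int(v) for v in (u+.5-[190,160])*7),4,(255,0,255),-1)
cv2.imwrite('pics/b.png',im)
"
```

```text
t8.00 tcp [0.4566 0.1807 0.2262] F [ 0.4   1.07 -0.23] w 0.0852 xang -1.63 tilt z [ 0.038 -0.01  -0.999] q [-1.09  0.11  0.66  1.95 -0.05  1.07 -0.44]
delta cm [-1.35 -0.51 12.58] len 12.66 rows 3 each [-0.45 -0.17  4.19]
[[0.48123019 0.0840875  0.04409634 0.00332099]]
[[244.91899574 209.24636903]
 [258.92513989 203.55030856]
 [221.23971791 175.26641435]
 [208.20627605 179.76276127]]
```

View pics/b.png

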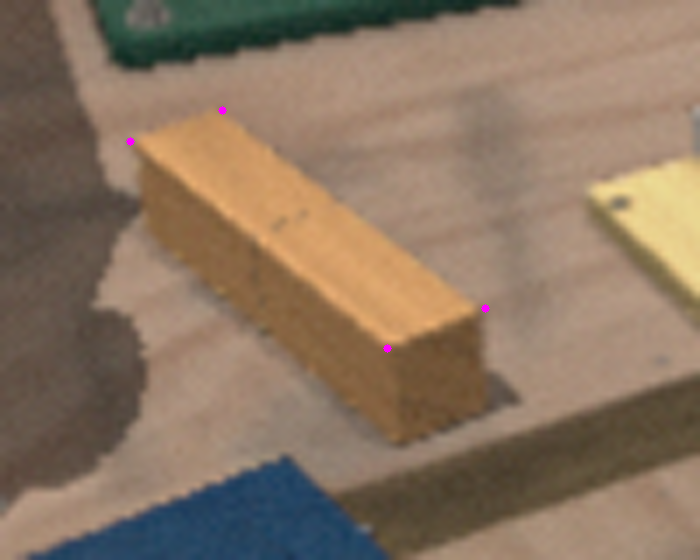

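drive_tool:
  grip: [1, 1, 1, 1, 1, 1]
  linear:
    - [-0.2, 0, 2]
    - [-0.2, 0, 2]
    - [-0.2, 0, 2.5]
    - [-0.2, 0, 2.5]
    - [-0.1, 0, 2]
    - [0, 0, 1]
  turn:
    - [0.2, -0.7, -3.1]
    - [0.2, -0.7, -3.1]
    - [0.2, -0.8, -3.1]
    - [0, 0, 0]
    - [0, 0, 0]
    - [0, 0, 0]

```text
clock: 8.6
tool_pos: [0.4515, 0.1943, 0.1051]
tool_rot: [-0.004, 0.997, 0.08, 0.004]
force: [-0.2, 0.8, 0.5]
grip_width: 0.0854
```

```bash
python3 -c "
from h import *
go([0.447,0.184,0.025])
"
```

```text
t8.60 tcp [0.4515 0.1943 0.1051] F [-0.16  0.79  0.46] w 0.0854 xang 9.15 tilt z [ 0.008  0.009 -1.   ] q [-0.99  0.3   0.59  2.06 -0.23  0.83 -0.11]
delta cm [-0.69  1.    8.  ] len 8.09 rows 2 each [-0.34  0.5   4.  ]
```

drive_tool:
  grip: [1, 1, 1, 1, 1]
  linear:
    - [-0.4, 0.6, 2]
    - [-0.2, 0.3, 2]
    - [-0.1, 0.1, 2]
    - [0, 0, 1]
    - [0, 0, 0.6]
  turn:
    - [-0.2, -0.2, 0.7]
    - [-0.2, -0.2, 0.5]
    - [0, 0, 0]
    - [0, 0, 0]
    - [0, 0, 0]

```text
clock: 9.1
tool_pos: [0.4508, 0.1855, 0.0279]
tool_rot: [-0.001, 0.998, 0.069, 0.005]
force: [0.1, -0.7, 0.6]
grip_width: 0.0858
```

```bash
python3 -c "
from h import *
go([0.447,0.184,0.025])
cv2.imwrite('pics/side6.png',cv2.cvtColor(grab_frame('side'),cv2.COLOR_RGB2BGR))
s=cv2.imread('pics/side6.png')
cv2.imwrite('pics/s8.png',cv2.resize(s[60:260,140:340],None,fx=3,fy=3,interpolation=cv2.INTER_CUBIC))
"
```

```text
t9.10 tcp [0.4508 0.1855 0.0279] F [ 0.13 -0.71  0.63] w 0.0858 xang 7.92 tilt z [ 0.009  0.003 -1.   ] q [-0.92  0.43  0.53  2.12 -0.34  0.66 -0.02]
delta cm [-0.4   0.09  0.29] len 0.5 rows 1 each [-0.4   0.09  0.29]
```

View pics/s8.png

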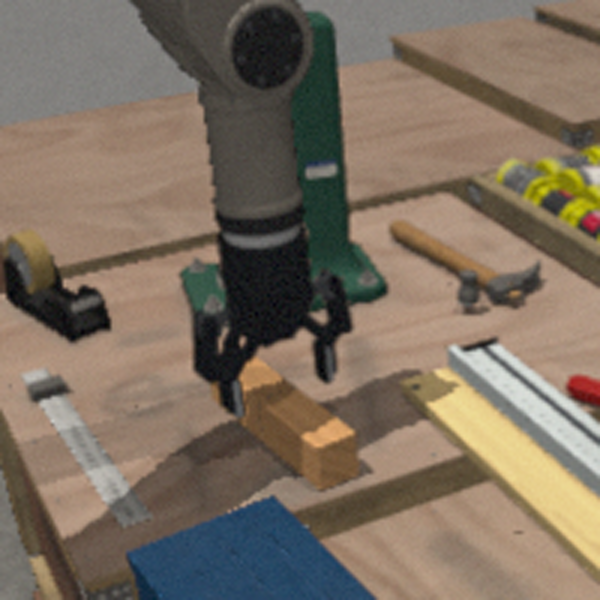

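drive_tool:
  grip: [1, 1, -1, -1, -1, -1, -1, -1, -1]
  linear:
    - [-0.3, 0.1, 0.3]
    - [-0.1, 0, 0]
    - [0, 0, 0]
    - [0, 0, 0]
    - [0, 0, 0]
    - [0, 0, 0]
    - [0, 0, 0]
    - [0, 0, 0]
    - [0, 0, 0]
  turn:
    - [0, -0.5, 0]
    - [0, 0, 0]
    - [0, 0, 0]
    - [0, 0, 0]
    - [0, 0, 0]
    - [0, 0, 0]
    - [0, 0, 0]
    - [0, 0, 0]
    - [0, 0, 0]
  grip_force: 40

```text
clock: 10.05
tool_pos: [0.4485, 0.1852, 0.0269]
tool_rot: [-0.002, 0.998, 0.069, 0.002]
force: [0.1, -0.1, -0.1]
grip_width: 0.0388
```

drive_tool:
  grip: [-1, -1, -1, -1]
  linear:
    - [0, 0, -1]
    - [0, 0, -1]
    - [0, 0, -2]
    - [0, 0, -2]
  turn:
    - [0, 0, 0]
    - [0, 0, 0]
    - [0, 0, 0]
    - [0, 0, 0]

```text
clock: 10.45
tool_pos: [0.4457, 0.1833, 0.0879]
tool_rot: [-0.0, 0.998, 0.069, -0.001]
force: [-0.1, 0.4, -2.3]
grip_width: 0.0392
```

```bash
python3 -c "
from h import *
go([0.595,0.08,0.09])
cv2.imwrite('pics/side7.png',cv2.cvtColor(grab_frame('side'),cv2.COLOR_RGB2BGR))
s=cv2.imread('pics/side7.png')
cv2.imwrite('pics/s9.png',cv2.resize(s[60:260,140:340],None,fx=3,fy=3,interpolation=cv2.INTER_CUBIC))
"
```

```text
t10.45 tcp [0.4457 0.1833 0.0879] F [-0.07  0.37 -2.28] w 0.0392 xang 7.92 tilt z [-0.002  0.001 -1.   ] q [-0.98  0.32  0.59  2.09 -0.25  0.8  -0.1 ]
delta cm [13.37 12.29 -0.26] len 18.16 rows 5 each [ 2.67  2.46 -0.05]
```

View pics/s9.png

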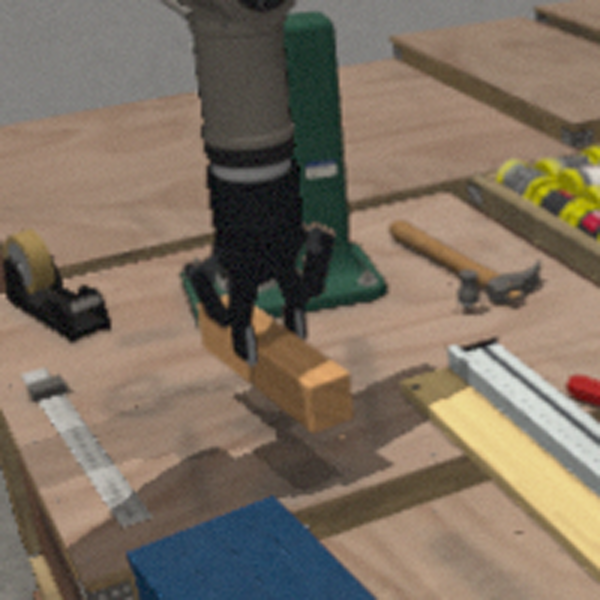

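drive_tool:
  grip: [-1, -1, -1, -1, -1, -1]
  linear:
    - [2.6, 2.0, -0.1]
    - [2.6, 2.0, -0.1]
    - [2.5, 2.0, 0]
    - [2.5, 2.0, 0]
    - [2.3, 2.0, 0]
    - [1.5, 1.5, 0]
  turn:
    - [0, 0, 1.7]
    - [0, 0, 1.7]
    - [0, 0, 1.7]
    - [0, 0, 1.7]
    - [0, 0, 1.6]
    - [0, 0, 0]

```text
clock: 11.1
tool_pos: [0.5982, 0.0822, 0.0946]
tool_rot: [-0.005, 1.0, -0.002, 0.002]
force: [0.4, -0.1, -1.5]
grip_width: 0.0391
```

```bash
python3 -c "
from h import *
go([0.597,0.08,0.055])
"
```

```text
t11.10 tcp [0.5982 0.0822 0.0946] F [ 0.39 -0.11 -1.52] w 0.0391 xang -0.17 tilt z [ 0.004  0.011 -1.   ] q [-0.65  0.52  0.6   1.8  -0.38  0.93  0.11]
delta cm [-0.14  0.27  3.95] len 3.97 rows 1 each [-0.14  0.27  3.95]
```

Lower in small steps (tilt fix included).

drive_tool:
  grip: [-1, -1, -1, -1, -1]
  linear:
    - [-0.1, 0.2, 1.2]
    - [0, 0, 1.2]
    - [0, 0, 1.0]
    - [0, 0, 0.8]
    - [0, 0, 0.3]
  turn:
    - [-0.4, -0.1, 0.3]
    - [-0.2, -0.1, 0]
    - [0, 0, 0]
    - [0, 0, 0]
    - [0, 0, 0]

```text
clock: 11.6
tool_pos: [0.5966, 0.0796, 0.0457]
tool_rot: [0.001, 1.0, -0.005, -0.001]
force: [-0.3, -0.5, -2.4]
grip_width: 0.0388
```

```bash
python3 -c "
from h import *
go([0.607,0.08,0.042])
cv2.imwrite('pics/side8.png',cv2.cvtColor(grab_frame('side'),cv2.COLOR_RGB2BGR))
s=cv2.imread('pics/side8.png')
cv2.imwrite('pics/s10.png',cv2.resize(s[120:270,240:390],None,fx=4,fy=4,interpolation=cv2.INTER_CUBIC))
"
```

```text
t11.60 tcp [0.5966 0.0796 0.0457] F [-0.32 -0.45 -2.36] w 0.0388 xang -0.57 tilt z [-0.001 -0.001 -1.   ] q [-0.63  0.59  0.57  1.83 -0.41  0.84  0.14]
delta cm [ 1.04 -0.05  0.37] len 1.11 rows 1 each [ 1.04 -0.05  0.37]
```

View pics/s10.png

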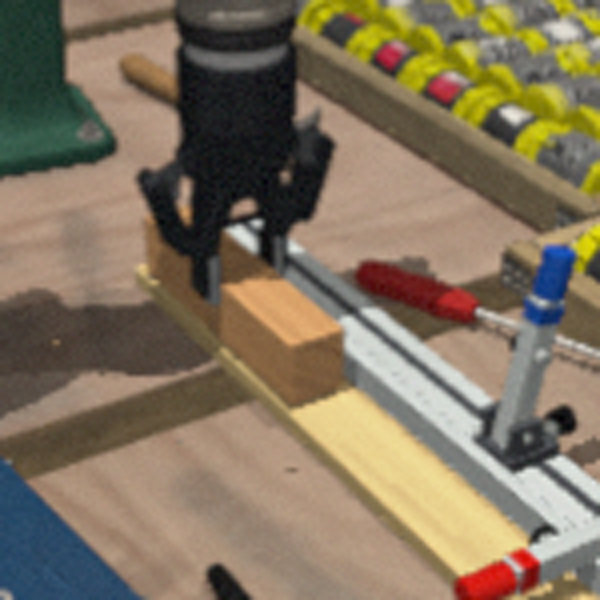

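drive_tool:
  grip: [-1, -1]
  linear:
    - [0.3, 0, 0.2]
    - [0.2, 0, 0.1]
  turn:
    - [0, 0, 0]
    - [0, 0, 0]

```text
clock: 11.85
tool_pos: [0.6012, 0.0808, 0.0424]
tool_rot: [0.0, 1.0, -0.004, -0.001]
force: [-0.2, 0.1, -1.5]
grip_width: 0.0389
```

drive_tool:
  grip: [-1, -1]
  linear:
    - [0.1, 0, 0.15]
    - [0.1, 0, 0.1]
  turn:
    - [0, 0, 0]
    - [0, 0, 0]

```text
clock: 12.05
tool_pos: [0.6022, 0.0809, 0.0421]
tool_rot: [-0.001, 1.0, -0.004, -0.003]
force: [-6.3, -0.4, 7.5]
grip_width: 0.0389
```

drive_tool:
  grip: [-1, -1]
  linear:
    - [0.1, 0, -0.1]
    - [0.15, 0, 0]
  turn:
    - [0, 0, 0]
    - [0, 0, 0]

```text
clock: 12.25
tool_pos: [0.6057, 0.0809, 0.0441]
tool_rot: [-0.001, 1.0, -0.004, -0.002]
force: [0.3, 0.1, -1.6]
grip_width: 0.039
```

drive_tool:
  grip: [-1, -1]
  linear:
    - [0.2, 0, 0]
    - [0.2, 0, 0]
  turn:
    - [0, 0, 0]
    - [0, 0, 0]

```text
clock: 12.45
tool_pos: [0.6072, 0.0808, 0.0437]
tool_rot: [-0.001, 1.0, -0.003, -0.005]
force: [-7.4, 0.7, 3.4]
grip_width: 0.039
```

drive_tool:
  grip: [-1, -1]
  linear:
    - [0, 0, 0.15]
    - [0, 0, 0.1]
  turn:
    - [0, 0, 0]
    - [0, 0, 0]

```text
clock: 12.65
tool_pos: [0.607, 0.0808, 0.0422]
tool_rot: [-0.001, 1.0, -0.003, -0.006]
force: [-6.6, 0.6, 13.6]
grip_width: 0.039
```

```bash
python3 -c "
from h import *
st()
cv2.imwrite('pics/side9.png',cv2.cvtColor(grab_frame('side'),cv2.COLOR_RGB2BGR))
s=cv2.imread('pics/side9.png')
cv2.imwrite('pics/s11.png',cv2.resize(s[150:260,250:360],None,fx=5,fy=5,interpolation=cv2.INTER_CUBIC))
"
```

```text
t12.65 tcp [0.607  0.0808 0.0422] F [-6.61  0.65 13.64] w 0.0390 xang -0.37 tilt z [-0.012  0.003 -1.   ] q [-0.61  0.61  0.56  1.8  -0.42  0.86  0.14]
```

View pics/s11.png

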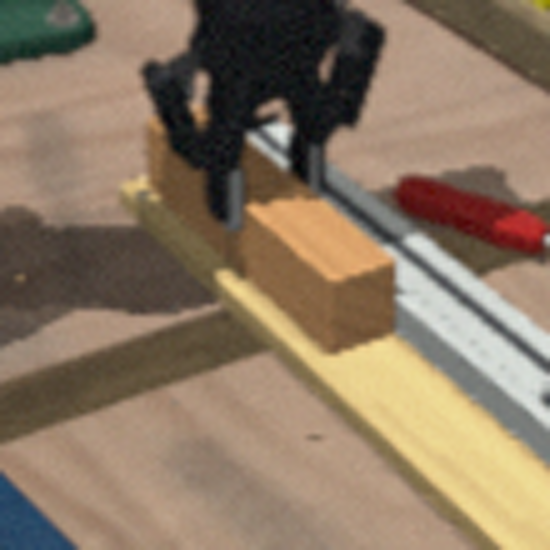

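drive_tool:
  grip: [0.2, 0.6, 1, 1, 1, 1, 1]
  linear:
    - [0, 0, 0]
    - [0, 0, 0]
    - [0, 0, -0.2]
    - [0, 0, -2]
    - [0, 0, -4]
    - [0, 0, -4]
    - [0, 0, -3]
  turn:
    - [0, 0, 0]
    - [0, 0, 0]
    - [0, 0, 0]
    - [0, 0, 0]
    - [0, 0, 0]
    - [0, 0, 0]
    - [0, 0, 0]

```text
clock: 13.4
tool_pos: [0.6092, 0.0804, 0.1747]
tool_rot: [0.0, 1.0, -0.004, -0.006]
force: [0.5, 0.7, -0.6]
grip_width: 0.0856
```

drive_tool:
  grip: [-1, -1, -1, -1]
  linear:
    - [0, -3.5, 0]
    - [0, -3.5, 0]
    - [0, -3.5, 0]
    - [0, -3.0, 0]
  turn:
    - [0, 0, 0]
    - [0, 0, 0]
    - [0, 0, 0]
    - [0, 0, 0]

```text
clock: 13.8
tool_pos: [0.6184, 0.2116, 0.1841]
tool_rot: [-0.001, 1.0, -0.011, 0.004]
force: [0.9, -0.3, 0.0]
grip_width: 0.028
```

Run:
```python
from h import *
go([0.607,0.205,0.04])
cv2.imwrite('pics/side10.png',cv2.cvtColor(grab_frame('side'),cv2.COLOR_RGB2BGR))
t=cv2.cvtColor(grab_frame('top'),cv2.COLOR_RGB2BGR);cv2.imwrite('pics/top10.png',t)
s=cv2.imread('pics/side10.png')
cv2.imwrite('pics/s12.png',cv2.resize(s[110:260,230:380],None,fx=4,fy=4,interpolation=cv2.INTER_CUBIC))
cv2.imwrite('pics/t12.png',cv2.resize(t[140:260,200:410],None,fx=3.5,fy=3.5,interpolation=cv2.INTER_CUBIC))
```

```text
t13.80 tcp [0.6184 0.2116 0.1841] F [ 0.87 -0.25  0.04] w 0.0280 xang -1.29 tilt z [ 0.007  0.001 -1.   ] q [-0.84  0.51  0.63  1.6  -0.32  1.13 -0.16]
delta cm [-1.23  0.7  14.4 ] len 14.47 rows 4 each [-0.31  0.18  3.6 ]
```

View pics/s12.png

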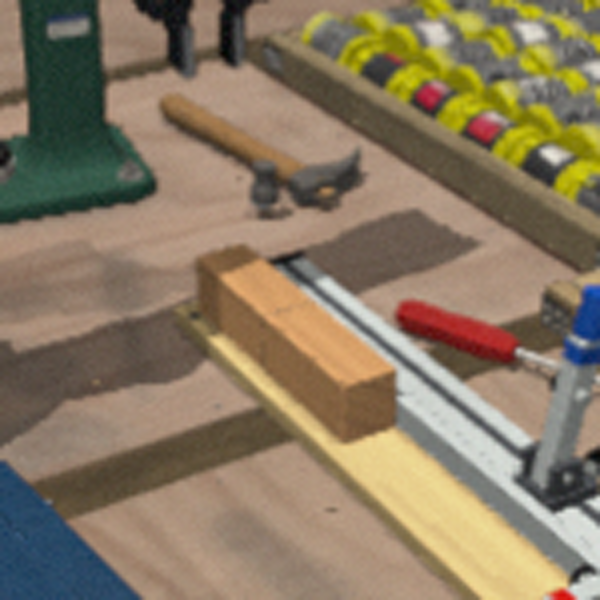

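View pics/t12.png

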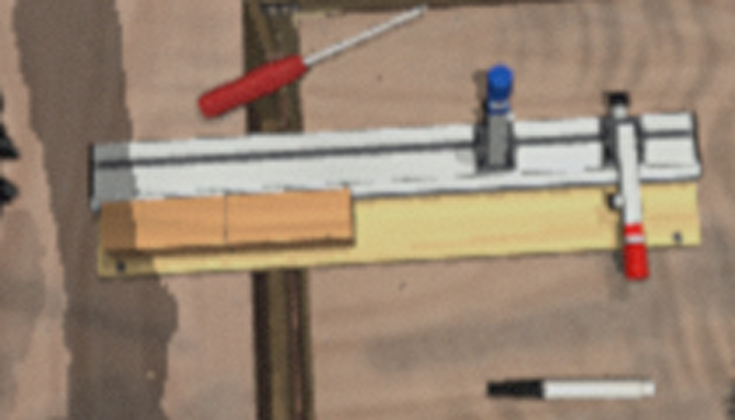

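drive_tool:
  grip: [-1, -1, -1, -1, -1, -1]
  linear:
    - [-0.6, -0.2, 2.5]
    - [-0.4, -0.2, 3]
    - [-0.1, 0, 3]
    - [0, 0, 3]
    - [0, 0, 2]
    - [0, 0, 0.8]
  turn:
    - [-0.1, -0.4, -0.8]
    - [0, 0, 0]
    - [0, 0, 0]
    - [0, 0, 0]
    - [0, 0, 0]
    - [0, 0, 0]

```text
clock: 14.5
tool_pos: [0.6123, 0.2198, 0.039]
tool_rot: [-0.001, 1.0, -0.0, 0.006]
force: [0.7, 0.3, 0.4]
grip_width: -0.0001
```

Run:
```python
from h import *
go([0.606,0.195,0.042])
```

```text
t14.50 tcp [0.6123 0.2198 0.039 ] F [0.67 0.31 0.39] w -0.0001 xang -0.03 tilt z [ 0.011  0.003 -1.   ] q [-0.79  0.66  0.54  1.72 -0.42  0.87 -0.07]
delta cm [-0.62  2.48 -0.31] len 2.58 rows 1 each [-0.62  2.48 -0.31]
```

drive_tool:
  grip: [-1, -1, -1, -1]
  linear:
    - [-0.6, 0.5, -0.3]
    - [0, 0.6, 0]
    - [0, 0.6, 0]
    - [0, 0.6, 0]
  turn:
    - [0, -0.6, 0.4]
    - [0, 0, 0]
    - [0, 0, 0]
    - [0, 0, 0]

```text
clock: 14.9
tool_pos: [0.6074, 0.1943, 0.0444]
tool_rot: [-0.001, 1.0, -0.004, 0.002]
force: [-0.4, -0.2, -0.1]
grip_width: -0.0003
```

Run:
```python
from h import *
go([0.606,-0.01,0.042])
```

```text
t14.90 tcp [0.6074 0.1943 0.0444] F [-0.4  -0.2  -0.06] w -0.0003 xang -0.50 tilt z [ 0.003  0.003 -1.   ] q [-0.77  0.63  0.55  1.75 -0.42  0.87 -0.05]
delta cm [ 0.03 20.44  0.18] len 20.44 rows 5 each [0.01 4.09 0.04]
```

drive_tool:
  grip: [-1, -1, -1, -1, -1, -1, -1, -1, -1, -1]
  linear:
    - [0, 0.5, 0.1]
    - [0, 0.8, 0]
    - [0, 0.8, 0]
    - [0, 0.8, 0]
    - [0, 0.8, 0]
    - [0, 0.8, 0]
    - [0, 0.8, 0]
    - [0, 0.8, 0]
    - [0, 0.8, 0]
    - [0, 0.8, 0]
  turn:
    - [0, 0, 0]
    - [0, 0, 0]
    - [0, 0, 0]
    - [0, 0, 0]
    - [0, 0, 0]
    - [0, 0, 0]
    - [0, 0, 0]
    - [0, 0, 0]
    - [0, 0, 0]
    - [0, 0, 0]

```text
clock: 15.9
tool_pos: [0.6072, 0.1149, 0.0451]
tool_rot: [-0.005, 1.0, -0.004, 0.003]
force: [-0.9, 3.9, 1.2]
grip_width: 0.0002
```

Run:
```python
from h import *
go([0.606,-0.01,0.042])
cv2.imwrite('pics/side11.png',cv2.cvtColor(grab_frame('side'),cv2.COLOR_RGB2BGR))
s=cv2.imread('pics/side11.png')
cv2.imwrite('pics/s13.png',cv2.resize(s[140:290,260:410],None,fx=4,fy=4,interpolation=cv2.INTER_CUBIC))
```

```text
t15.90 tcp [0.6072 0.1149 0.0451] F [-0.92  3.93  1.17] w 0.0002 xang -0.44 tilt z [ 0.005  0.01  -1.   ] q [-0.66  0.6   0.55  1.8  -0.42  0.85  0.09]
delta cm [-0.03 12.5   0.18] len 12.5 rows 3 each [-0.01  4.17  0.06]
```

View pics/s13.png

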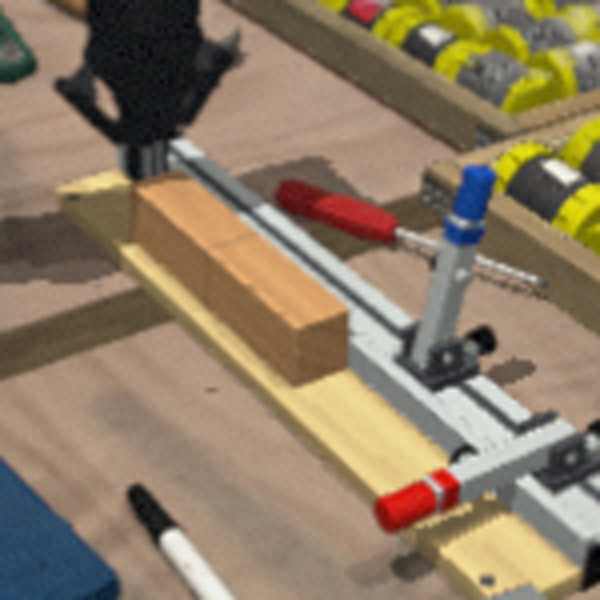

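drive_tool:
  grip: [-1, -1, -1, -1, -1, -1, -1, -1, -1, -1, -1]
  linear:
    - [0, 0.8, 0.1]
    - [0, 0.8, 0.1]
    - [0, 0.8, 0]
    - [0, 0.8, 0]
    - [0, 0.8, 0]
    - [0, 0.8, 0]
    - [0, 0.8, 0]
    - [0, 0.8, 0]
    - [0, 0.8, 0]
    - [0, 0.6, 0]
    - [0, 0.3, 0]
  turn:
    - [-0.3, 0, 0]
    - [-0.3, 0, 0]
    - [0, 0, 0]
    - [0, 0, 0]
    - [0, 0, 0]
    - [0, 0, 0]
    - [0, 0, 0]
    - [0, 0, 0]
    - [0, 0, 0]
    - [0, 0, 0]
    - [0, 0, 0]

```text
clock: 17.05
tool_pos: [0.6071, 0.0303, 0.0441]
tool_rot: [-0.002, 1.0, -0.004, 0.003]
force: [-0.0, 3.1, 2.7]
grip_width: 0.0002
```

Run:
```python
from h import *
go([0.606,-0.01,0.042])
cv2.imwrite('pics/side12.png',cv2.cvtColor(grab_frame('side'),cv2.COLOR_RGB2BGR))
s=cv2.imread('pics/side12.png')
cv2.imwrite('pics/s14.png',cv2.resize(s[140:290,260:410],None,fx=4,fy=4,interpolation=cv2.INTER_CUBIC))
```

```text
t17.05 tcp [0.6071 0.0303 0.0441] F [-0.04  3.12  2.68] w 0.0002 xang -0.45 tilt z [ 0.006  0.005 -1.   ] q [-0.53  0.59  0.56  1.83 -0.41  0.84  0.22]
delta cm [-0.08  4.03  0.19] len 4.04 rows 1 each [-0.08  4.03  0.19]
```

View pics/s14.png

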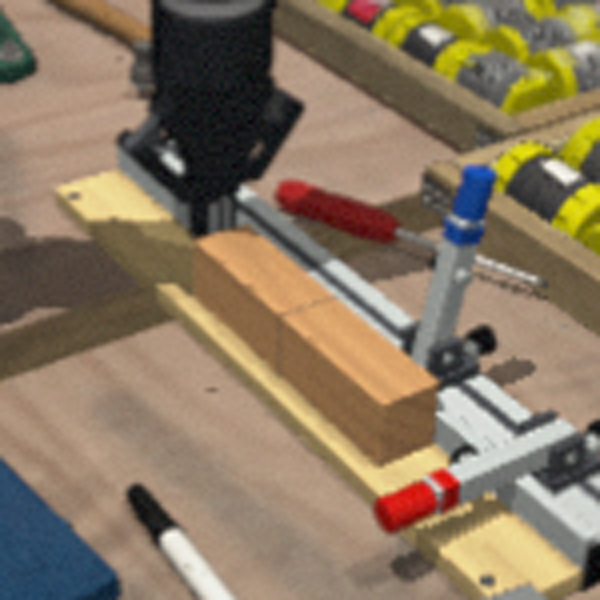

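drive_tool:
  grip: [-1, -1, -1, -1, -1, -1, -1]
  linear:
    - [0, 0.4, 0.1]
    - [0, 0.4, 0]
    - [0, 0.4, 0]
    - [0, 0.4, 0]
    - [0, 0.4, 0]
    - [0, 0.3, 0]
    - [0, 0.3, 0]
  turn:
    - [-0.2, -0.3, 0]
    - [0, 0, 0]
    - [0, 0, 0]
    - [0, 0, 0]
    - [0, 0, 0]
    - [0, 0, 0]
    - [0, 0, 0]

```text
clock: 17.8
tool_pos: [0.607, 0.0055, 0.0431]
tool_rot: [-0.002, 1.0, -0.003, -0.0]
force: [-1.0, 4.2, 3.3]
grip_width: -0.0
```

drive_tool:
  grip: [-1, -1, -1, -1]
  linear:
    - [0, 0.2, 0]
    - [0, 0.2, 0]
    - [0, 0.2, 0]
    - [0, 0.2, 0]
  turn:
    - [0, 0, 0]
    - [0, 0, 0]
    - [0, 0, 0]
    - [0, 0, 0]

```text
clock: 18.2
tool_pos: [0.6069, -0.0036, 0.0431]
tool_rot: [-0.002, 1.0, -0.003, -0.0]
force: [-1.0, 4.6, 3.5]
grip_width: 0.0001
```

drive_tool:
  grip: [-1, -1, -1]
  linear:
    - [0, 0.2, 0]
    - [0, 0.2, 0]
    - [0, 0.2, 0]
  turn:
    - [0, 0, 0]
    - [0, 0, 0]
    - [0, 0, 0]

```text
clock: 18.5
tool_pos: [0.6069, -0.0096, 0.0432]
tool_rot: [-0.002, 1.0, -0.003, -0.0]
force: [-0.5, 4.7, 3.6]
grip_width: -0.0002
```

drive_tool:
  grip: [-1, -1]
  linear:
    - [0, 0.15, 0]
    - [0, 0.15, 0]
  turn:
    - [0, 0, 0]
    - [0, 0, 0]

```text
clock: 18.7
tool_pos: [0.6068, -0.0129, 0.0431]
tool_rot: [-0.002, 1.0, -0.003, -0.0]
force: [-0.9, 5.2, 2.5]
grip_width: 0.0001
```

drive_tool:
  grip: [-1, -1]
  linear:
    - [0, 0.15, 0]
    - [0, 0.15, 0]
  turn:
    - [0, 0, 0]
    - [0, 0, 0]

```text
clock: 18.9
tool_pos: [0.6069, -0.0135, 0.0432]
tool_rot: [-0.004, 1.0, -0.002, -0.001]
force: [-1.6, 6.8, 4.3]
grip_width: 0.0
```

drive_tool:
  grip: [-1, -1]
  linear:
    - [0, 0.15, 0]
    - [0, 0.15, 0]
  turn:
    - [0, 0, 0]
    - [0, 0, 0]

```text
clock: 19.1
tool_pos: [0.6068, -0.0134, 0.0432]
tool_rot: [-0.006, 1.0, -0.001, -0.001]
force: [-1.0, 6.7, 3.7]
grip_width: -0.0003
```

drive_tool:
  grip: [-1, -1, -1]
  linear:
    - [0, 0.25, 0]
    - [0, 0.3, 0]
    - [0, 0.3, 0]
  turn:
    - [0, 0, 0]
    - [0, 0, 0]
    - [0, 0, 0]

```text
clock: 19.4
tool_pos: [0.6067, -0.0133, 0.0433]
tool_rot: [-0.012, 1.0, 0.001, -0.002]
force: [-1.8, 8.9, 4.4]
grip_width: 0.0
```

drive_tool:
  grip: [-1, -1, -1]
  linear:
    - [0, 0.4, 0]
    - [0, 0.4, 0]
    - [0, 0.4, 0]
  turn:
    - [0, 0, 0]
    - [0, 0, 0]
    - [0, 0, 0]

```text
clock: 19.7
tool_pos: [0.6066, -0.0131, 0.0435]
tool_rot: [-0.021, 1.0, 0.004, -0.004]
force: [-2.1, 9.9, 6.2]
grip_width: 0.0003
```

Run:
```python
from h import *
go([0.606,-0.01,0.042])
cv2.imwrite('pics/side13.png',cv2.cvtColor(grab_frame('side'),cv2.COLOR_RGB2BGR))
s=cv2.imread('pics/side13.png')
cv2.imwrite('pics/s15.png',cv2.resize(s[140:290,260:410],None,fx=4,fy=4,interpolation=cv2.INTER_CUBIC))
```

```text
t19.70 tcp [ 0.6066 -0.0131  0.0435] F [-2.11  9.92  6.24] w 0.0003 xang 0.46 tilt z [-0.008  0.041 -0.999] q [-0.42  0.59  0.53  1.81 -0.44  0.86  0.34]
delta cm [-0.06 -0.31  0.16] len 0.35 rows 1 each [-0.06 -0.31  0.16]
```

View pics/s15.png

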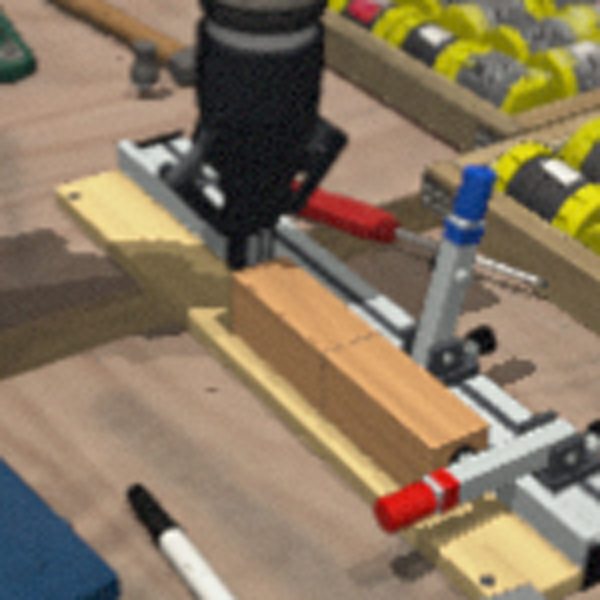

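drive_tool:
  grip: [-1, -1, -1]
  linear:
    - [0, 0.4, 0]
    - [0, 0.4, 0]
    - [0, 0.4, 0]
  turn:
    - [-0.8, 0, 0.3]
    - [-0.8, 0, 0.3]
    - [-0.8, 0, 0.2]

```text
clock: 20.05
tool_pos: [0.6067, -0.0135, 0.0432]
tool_rot: [-0.007, 1.0, -0.001, -0.005]
force: [-1.5, 9.6, 4.4]
grip_width: 0.0004
```

drive_tool:
  grip: [-1, -1, -1, -1]
  linear:
    - [0, 0.6, 0]
    - [0, 0.6, 0]
    - [0, 0.6, 0]
    - [0, 0.6, 0]
  turn:
    - [-0.6, 0, 0.1]
    - [-0.6, 0, 0.1]
    - [-0.6, 0, 0.1]
    - [-0.6, 0, 0]

```text
clock: 20.45
tool_pos: [0.6066, -0.0137, 0.0431]
tool_rot: [-0.001, 1.0, 0.003, -0.008]
force: [-2.4, 13.3, 6.5]
grip_width: -0.0002
```

drive_tool:
  grip: [-1, -1, -1, -1, -1, -1]
  linear:
    - [0, -0.1, 0]
    - [0, -0.4, 0]
    - [0, -1, 0]
    - [0, -1.5, 0]
    - [0, -2, 0]
    - [0, 0, 0]
  turn:
    - [0, 0, 0]
    - [0, 0, 0]
    - [0, 0, 0]
    - [0, 0, 0]
    - [0, 0, 0]
    - [0, 0, 0]

```text
clock: 21.05
tool_pos: [0.6059, 0.0329, 0.0416]
tool_rot: [0.004, 1.0, 0.001, -0.008]
force: [-0.1, 0.7, -0.2]
grip_width: 0.0002
```

Run:
```python
from h import *
st()
s=cv2.cvtColor(grab_frame('side'),cv2.COLOR_RGB2BGR);t=cv2.cvtColor(grab_frame('top'),cv2.COLOR_RGB2BGR)
cv2.imwrite('pics/side14.png',s);cv2.imwrite('pics/top14.png',t)
cv2.imwrite('pics/s16.png',cv2.resize(s[190:270,310:420],None,fx=7,fy=7,interpolation=cv2.INTER_CUBIC))
cv2.imwrite('pics/t16.png',cv2.resize(t[140:280,220:450],None,fx=3.4,fy=3.4,interpolation=cv2.INTER_CUBIC))
```

```text
t21.05 tcp [0.6059 0.0329 0.0416] F [-0.07  0.74 -0.19] w 0.0002 xang 0.12 tilt z [-0.016 -0.008 -1.   ] q [-0.54  0.6   0.56  1.81 -0.4   0.86  0.21]
```

View pics/s16.png

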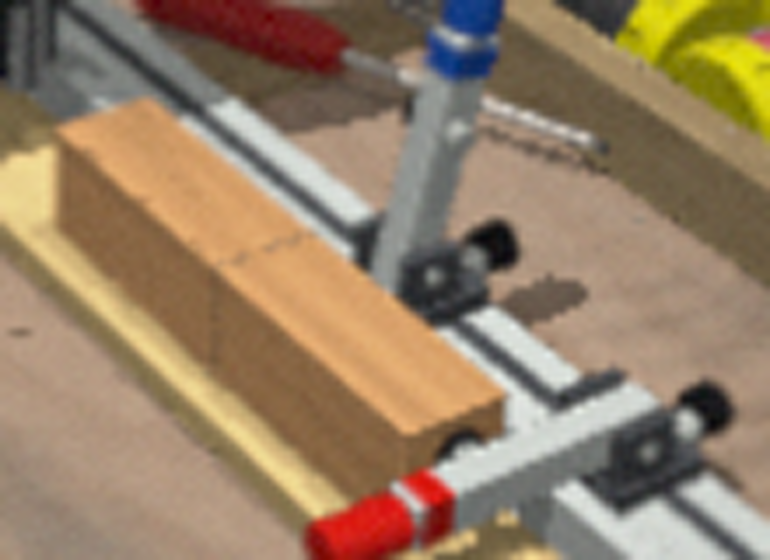

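View pics/t16.png

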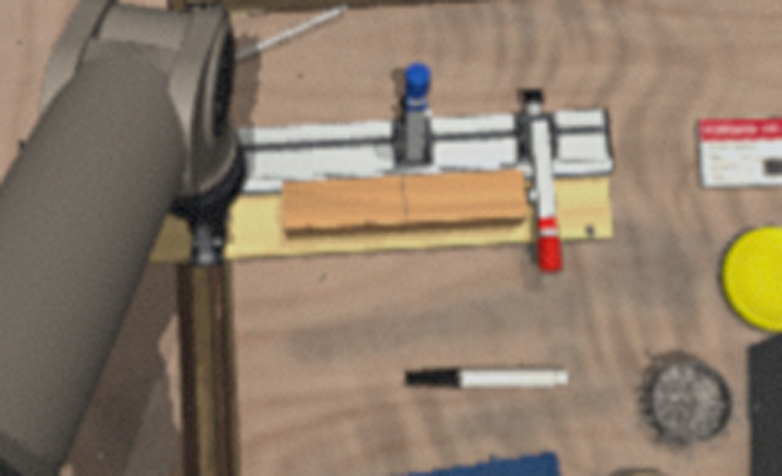

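Run:
```python
from h import *
t=cv2.imread('pics/top14.png');t0=cv2.imread('pics/top10.png')
for im,roi in((t,(295,180,380,215)),(t0,(220,190,305,215))):
    W,_=blobs(im,(9,105,150),(19,180,255),roi,300)
    c=max(W,key=cv2.contourArea);q=onz('top',c.reshape(-1,2),.06)[:,:2]
    print(cv2.minAreaRect((q*1000).astype(np.float32)))
d=cv2.absdiff(cv2.imread('pics/side13.png'),cv2.imread('pics/side14.png'))[200:270,320:420]
print(d.mean(), d.max())
a,_=blobs(cv2.imread('pics/side14.png'),(0,150,90),(5,255,255),(340,200,420,280),10)
for c in a: print(cv2.minAreaRect(c))
```

```text
((601.0145263671875, -126.15675354003906), (48.18027877807617, 205.54051208496094), 1.1931315660476685)
((605.6434936523438, 69.39907836914062), (175.8187713623047, 38.43437957763672), 89.55121612548828)
5.750761904761905 117
((360.79998779296875, 266.1000061035156), (8.944271087646484, 14.758047103881836), 63.43495178222656)
((371.4246826171875, 261.46575927734375), (10.065539360046387, 5.852057456970215), 69.44395446777344)
```

Run:
```python
from h import *
t=cv2.imread('pics/top14.png')
_,m=blobs(t,(9,95,140),(21,180,255),(295,180,380,215),1)
uv=[[u,np.where(m[:,u])[0].min()-.5] for u in range(308,370)]
q=onz('top',uv,.06);p=np.polyfit(q[:,1],q[:,0],1)
print("back edge slope",p[0],"x at centre",np.polyval(p,-.126),"resid",np.std(q[:,0]-np.polyval(p,q[:,1])))
print("fence slope .0086, expected lip x", .626+.0086*(-.126+.054))
```

```text
back edge slope 0.004726532488010913 x at centre 0.6236977641584908 resid 0.0008626611650690581
fence slope .0086, expected lip x 0.6253808
```

drive_tool:
  grip: [-1, -1, -1, -1, -1, -1, -1]
  linear:
    - [0.1, 0.8, -0.1]
    - [0, 0.8, 0]
    - [0, 0.8, 0]
    - [0, 0.8, 0]
    - [0, 0.6, 0]
    - [0, 0.3, 0]
    - [0, 0.1, 0]
  turn:
    - [0.2, 0.4, 0.3]
    - [0.2, 0.4, 0.3]
    - [0, 0, 0]
    - [0, 0, 0]
    - [0, 0, 0]
    - [0, 0, 0]
    - [0, 0, 0]

```text
clock: 21.85
tool_pos: [0.606, -0.0134, 0.0438]
tool_rot: [-0.004, 1.0, -0.009, -0.001]
force: [0.3, 1.4, 0.3]
grip_width: 0.0
```

drive_tool:
  grip: [-1, -1]
  linear:
    - [0, 0.05, 0]
    - [0, 0.1, 0]
  turn:
    - [0, 0, 0]
    - [0, 0, 0]

```text
clock: 22.05
tool_pos: [0.606, -0.0134, 0.0438]
tool_rot: [-0.006, 1.0, -0.009, -0.001]
force: [0.1, 4.7, 1.5]
grip_width: 0.0001
```

drive_tool:
  grip: [-1, -1, -1, -1]
  linear:
    - [0, 0.2, 0]
    - [0, 0.3, 0]
    - [0, 0.4, 0]
    - [0, 0.4, 0]
  turn:
    - [-0.2, 0, 0]
    - [-0.3, 0, 0]
    - [-0.4, 0, 0]
    - [-0.4, 0, 0]

```text
clock: 22.45
tool_pos: [0.6059, -0.0136, 0.0438]
tool_rot: [-0.003, 1.0, -0.006, -0.003]
force: [-0.6, 7.5, 2.5]
grip_width: -0.0002
```

drive_tool:
  grip: [-1, -1, -1, -1, -1, -1, -1, -1]
  linear:
    - [0, 0.1, 0]
    - [0, 0, 0]
    - [0, -0.3, 0]
    - [0, -1, 0]
    - [0, -2, 0]
    - [0, -2, -1]
    - [0, 0, -3]
    - [0, 0, 0]
  turn:
    - [0, 0, 0]
    - [0, 0, 0]
    - [0, 0, 0]
    - [0, 0, 0]
    - [0, 0, 0]
    - [0, 0, 0]
    - [0, 0, 0]
    - [0, 0, 0]

```text
clock: 23.25
tool_pos: [0.6067, 0.0349, 0.0843]
tool_rot: [0.002, 1.0, -0.009, -0.002]
force: [1.8, -0.9, 1.4]
grip_width: 0.0001
```

Run:
```python
from h import *
st()
s=cv2.cvtColor(grab_frame('side'),cv2.COLOR_RGB2BGR);cv2.imwrite('pics/side15.png',s)
cv2.imwrite('pics/s17.png',cv2.resize(s[150:280,290:430],None,fx=4.5,fy=4.5,interpolation=cv2.INTER_CUBIC))
```

```text
t23.25 tcp [0.6067 0.0349 0.0843] F [ 1.8  -0.85  1.41] w 0.0001 xang -0.98 tilt z [-0.005 -0.004 -1.   ] q [-0.57  0.55  0.59  1.79 -0.37  0.92  0.17]
```

View pics/s17.png

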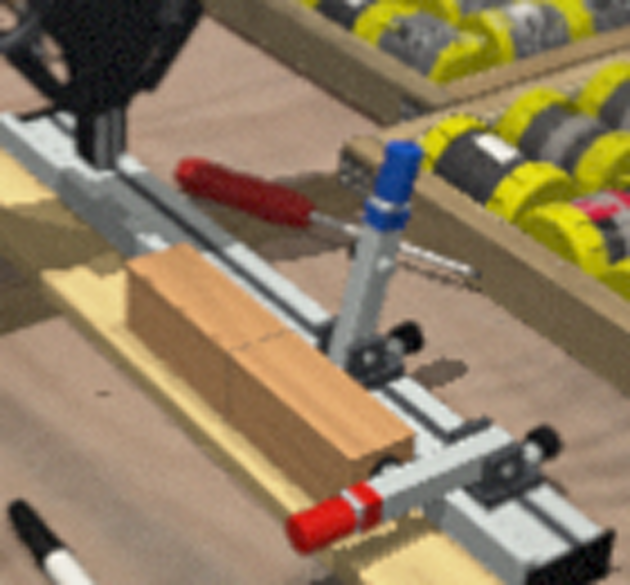

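The red stop is level, the blue stop is up, and the batten lies flush against the black screw. The gripper is clear of it, so I'm handing in.

```bash
python3 -c "
from bench import robot
print(robot.hand_in())"
```

```text
the job is handed in; nothing more can be done
None
```

I handed the job in at about 23 s of the 72 s allowed. The red stop is down, and the batten lies flush along the fence against its black screw. The hand-in gave no verdict.

- **Red stop:** I pushed it over from behind and pressed it down with about 20–29 N until it met its hard stop, with the fingertip at 55.5 mm. The last side pictures show it level.
- **Batten:** I set it on the bed against the lip, let go of it, and slid it along with the shut fingers. I felt the screw at a fingertip position of y ≈ -13.4 mm and raised the push in steps to about 13 N, with sliding friction accounting for about 4–5 N of that.
- **Contact after release:** When I backed off and touched the batten again, contact came at the same place (-13.4 mm), so it had not rebounded. I pressed to 7.5 N and withdrew. I could not measure the small force left on the screw after that.
- **Flush and parallel:** The top view, taken before the second press, put the batten's back edge within about 2 mm of the lip and within about 0.3° of parallel. A first check with a simple outline gave a poor result because it included the batten's side and part of the bed; I measured the back edge instead.
- **Everything else:** The blue stop still stands up in the last picture. The pen and tin look unmoved in the pictures, though I did not measure them.

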